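Pack and wedge a dry-fitted joint in the wedge cramp

TASK

Two boards lie in the wedge cramp for a dry fit, but their tongue-and-groove joint still stands a little open. Of the three packing strips, stand in the gap between the front board and the skewed cheek the one that leaves the right room for the wedge, then run the wedge in from the wide left end, thin end first, between strip and cheek until the joint has shut and you feel the whole stack come up tight, with the wedge's tip past the middle of the cheek. Finish with the fingers still bearing on the wedge and holding it tight - do not let go - and leave the glue bottle, tape measure and screw jar standing where they are.

Things in the scene. Friction and masses are not known exactly. Their poses are not given: they have to be found in the camera images.
- cramp: wedge cramp, fixed to the bench: plywood 230 (x) x 280 (y) x 16 mm board on two 14 mm cleats, origin on the bench under its centre, x away from the robot at yaw 0. A batten at x -36 to +110, y -91 to -77 mm, top 46 mm over the bench, stops the boards' right (-y) ends, clear of strip and wedge. Boards, strip and wedge stand on the board, 30 mm over the bench.
- cheek: skewed wooden cheek fixed on the near side of the cramp, 70 mm long, 30 wide, 20 high. Origin at the middle of the foot of its bearing face (cramp x -64.2, y -20, z 30 mm); the face is its own x = 0 plane, looking to its +x, own y -35 to +35 mm. Skewed 0.165 rad (1 in 6) to the cramp: the channel to the boards narrows to the right, and the wedge runs in along the cheek's own -y.
- cheek_mouth (a point): foot of the left (own +y) end of the cheek's bearing face, the wide mouth where the wedge enters (cramp x -70, y +14.5 mm). With the joint shut, the room from here along the cramp's x to the front board's near face is the fence's x in the cramp frame less 20 mm; strip and wedge together must fill it.
- fence: wooden fence with two black star knobs on the far side of the cramp, clamped fast, parallel to the cramp's y; its place differs each time (cramp x +51 to +88 mm). 150 mm long, 22 wide, 24 high, knobs to 43. Origin at the middle of the foot of the face that looks at the boards (its own -x), 30 mm over the bench.
- back_board: pale board lying against the fence, 45 (x) x 130 (y) x 18 mm, groove in its near edge; origin at the centre of its underside. Loose, 90 g.
- front_board: pale board before it, 45 (x) x 130 (y) x 18 mm plus a 6 mm tongue on the far edge whose point is already in the groove; origin at the centre of the underside of the 45 mm body, near face at its own x = -22.5 mm. Loose, 90 g; the joint is 3 to 5 mm open at first and slides shut with under 1 N.
- groove_edge (a point): middle of the back board's near edge, 9 mm over its underside
- tongue_edge (a point): middle of the front board's far edge (shoulder of the tongue), 9 mm over its underside; groove_edge's x in this point's frame is the opening of the joint
- strip_thin: wooden packing strip standing on edge, 10 (x) x 110 (y) x 40 mm high; origin at the centre of its underside. The right strip leaves about 26 mm of the room at the cheek's mouth for the wedge: at 18 mm the wedge tightens with its tip just at the cheek's middle, at 35 mm its shoulder strikes the cheek and it cannot tighten.
- strip_middle: the same kind of strip, 23 (x) x 110 (y) x 40 mm high
- strip_thick: the same kind of strip, 36 (x) x 110 (y) x 40 mm high
- wedge: dark wooden wedge on edge, 178 mm long, 40 high, 120 g. Origin at the centre of the underside of its head, a block 43 (x) x 40 (y) mm; from there it tapers along its own -y over 138 mm, 35 mm thick at the head, 12 at the tip. Straight face at its own x +21.5 mm, goes against the strip; sloping face on the -x side, matches the cheek, 8 mm in from the head's side (the shoulder).
- wedge_tip (a point): foot of the wedge's thin end, at the wedge's own x +15.5, y -158 mm. The wedge's centre of mass is about 55 mm from the head's centre towards this tip. A push of 15 to 20 N on the head, along the cheek, tightens it; the arm must keep bearing on it.
- glue_bottle: cream glue bottle, 56 mm across, 168 mm high, standing; origin under its centre
- tape_measure: white tape measure, 34x86x59 mm, standing; origin under its centre
- screw_jar: clear jar of screws with a yellow lid, 62 mm across, 81 mm high; origin under its centre

How it is judged (in metres and radians):
At the end, for the whole second after the job is handed in: Joint open under 1.8 mm; force through the stack: back board on fence and strip on front board over 2 N, wedge on strip over 3 N, on cheek over 1.5 N; strip and wedge down on the base, wedge at rest with its tip past the cheek's middle; fingers still bear on the wedge (over 3 N) (x of groove_edge in the frame of tongue_edge below 0.0018 m and angle between the y axis of front_board and the y axis of back_board, either way round below 0.03 rad and contact force between back_board and fence above 2 N and ((contact force between strip_thin and wedge above 3 N and contact force between strip_thin and front_board above 2 N and z of strip_thin in the frame of cramp below 0.034 m and angle between strip_thin's own z axis and vertical below 0.12 rad) or (contact force between strip_middle and wedge above 3 N and contact force between strip_middle and front_board above 2 N and z of strip_middle in the frame of cramp below 0.034 m and angle between strip_middle's own z axis and vertical below 0.12 rad) or (contact force between strip_thick and wedge above 3 N and contact force between strip_thick and front_board above 2 N and z of strip_thick in the frame of cramp below 0.034 m and angle between strip_thick's own z axis and vertical below 0.12 rad)) and contact force between wedge and cheek above 1.5 N and y of wedge_tip in the frame of cheek below 0 m and z of wedge in the frame of cramp below 0.034 m and angle between wedge's own z axis and vertical below 0.12 rad and linear speed of wedge below 0.01 m/s and contact force between the fingers and wedge above 3 N); the arm keeps its last pose, push and grip.
It fails at once if the glue bottle is knocked over or shoved more than 25 mm (distance of glue_bottle from where it was at the start of the episode above 0.025 m or angle between glue_bottle's own z axis and vertical above 0.3 rad).
It fails at once if the tape measure is knocked over or shoved more than 25 mm (distance of tape_measure from where it was at the start of the episode above 0.025 m or angle between tape_measure's own z axis and vertical above 0.3 rad).
It fails at once if the screw jar is knocked over or shoved more than 25 mm (distance of screw_jar from where it was at the start of the episode above 0.025 m or angle between screw_jar's own z axis and vertical above 0.3 rad).
It also fails if it takes over 58 s, if anything falls off the work surface, if the arm or the gripper's body presses on something with over 40 N, if the wrist force passes 120 N, or if a joint passes its speed limit or range.

ROBOT

A 6-joint arm with a two-finger parallel gripper is mounted at the origin on a cart in front of the work surface, level with it; the furniture and walls round the work are solid. World frame = base frame: x ahead of the robot, y to its left, z up, the work surface at z = 0. Lengths are in m, angles in degrees, forces in N, time in s.
With the tool pointing down it reaches from about 0.25 to 0.725 m from the base axis. Payload 9.7 kg.
Tool frame: the origin (TCP) lies between the finger pads; the fingertips stand 11 mm ahead of it and the grasp point (between the pads) lies 8 mm behind it; z points along the fingers, x is the direction in which the jaws open and shut, and the axes are right-handed (so a half turn about z gives the same grasp; the last joint's range is limited). The gripper opens to 85 mm and grips with 20 to 120 N. Pads are 22 mm wide; open, the fingers measure 114 mm over their backs; the gripper's body (76 mm by 85 mm) begins 54 mm behind the grasp point. The pads swing forward as they close: fully open they stand 13 mm farther back than shut.
Start: joints at [-70.359, 4.979, 10.078, 95.1, 0, 90], TCP at [0.185, -0.518, 0.242] pointing down, gripper open.
Joint ranges: [-179.16, 179.16], [-48.56, 103.87], [-65.8, 70.77], [-126.05, 130.52], [-82.76, 87.17], [-180, 180]. Speed limits (degrees/s): [127.2, 127.2, 147.25, 180, 180, 180].

INTERFACE

Orientations are given as [roll, pitch, yaw] about the fixed x, y, z axes, in that order (R = Rz(yaw) Ry(pitch) Rx(roll)).
In Python, from workcell import get_obs, camera, job_done gives the robot as it stands.
- The arm moves only by the tool arm_command, never from a script. Its argument "increments" is a list of rows, each a list of 2 entries, a list of its own where there are three numbers: the shift along the tool's x, y, z in units of 25 mm (1.0 is 25 mm), then the turn about the tool's z in units of 6 degrees (1.0 is 6 degrees). In form: [[[dx, dy, dz], roll], ...]. A call has 1 to 5 rows; each row is the pose to reach, as a shift and turn from the pose measured when the call began, along the tool's axes at that moment; what a row does not reach only later rows make up. A row lasts 1/10 s, in which the tool goes at most 50 mm and 8.59 degrees, less where a joint would pass 70% of its speed; a pose out of reach is approached as far as the arm can. A call with a gripper value outside its range is refused whole. "claw" is the closure, from -1 (fully open) to 1 (shut), so that 0 is half open, set as the call begins (left out, the last holds). The fingers move at their own pace and stop on an object; "force" is the grip in N (left out, the last holds). Time passes only in rows, so rows that repeat a pose let the fingers close. It gives the time, the measured TCP pose, the force and the opening at its end, in the units of the state.
- get_obs(): the state, without advancing time (a new reading comes with each control period).
- camera(name): name is "side" or "top" or "wrist"; returns a dict with "frame" (400x640x3 uint8, red, green, blue), "range_z" (400x640 float32, m along the optical axis (not along the pixel's ray), 0 where there is no reading), "K" (3x3 intrinsics, pixels), "R" (3x3) and "t" (3): a world point X has camera coordinates R X + t; the wrist camera has in their place "hand_eye" (4x4, takes a point from camera to tool coordinates, whose origin is the TCP and whose axes are the tool frame's). Camera axes: x right, y down, z forward; pixel columns grow to the right and rows downward; lengths in m; the calibration is good to about 2 mm. A picture is of the moment at which its call begins: read the wrist's pose just before it.
- job_done(): hands the job in, once; it reports no verdict.
The state is a dict: "time": time; "q": joint angles; "qd": joint speeds; "joint_efforts": joint torques, N m; "ee_pos": TCP position; "tcp_rot": TCP orientation; "wrist_force": force on the tool from outside, world axes, zero at the start; "torque": the same for the moment, N m; "opening": finger opening in m.
Only numpy, scipy, OpenCV 4.12 (cv2) and the standard library are available. Lean on these libraries where they do the work, as an engineer would, in place of code of your own. Each camera call takes 0.05 s, during which the arm holds its last target.

## Working session

There is one attempt and no reset: what is moved stays moved. The work goes in short steps, Python scripts to look and compute and a tool call to move; the robot and the scene stay as the last step left them, time stands still between calls to the robot, and variables do not carry over. Pictures are saved under pics/ and viewed, and the job is handed in when it is done.

Besides the shell and the picture viewer there is one more tool, called after "Emit:" by a JSON object that holds its "name" and its "arguments". arm_command: Moves the arm, as the interface text tells. Its arguments: {"type":"object","properties":{"increments":{"type":"array"},"claw":{"type":"number"},"force":{"type":"number"}},"required":["increments"]}

```bash
mkdir -p pics; ls; cat > h.py <<'E'
import numpy as np, cv2
from workcell import get_obs, camera, job_done
def snap(n,tag):
    c=camera(n); cv2.imwrite(f'pics/{n}_{tag}.png',c['frame'][:,:,::-1]); np.savez(f'pics/{n}_{tag}.npz',**c); return c
def world(c,T=None):
    z=c['range_z'];K=c['K'];v,u=np.mgrid[0:400,0:640]
    P=np.stack([(u-K[0,2])/K[0,0]*z,(v-K[1,2])/K[1,1]*z,z],-1)
    if 'R' in c: W=(P-c['t'])@c['R']
    else:
        M=T@c['hand_eye']; W=P@M[:3,:3].T+M[:3,3]
    W[z<=0]=np.nan
    return W
E
python3 - <<'E'
from h import *
print(get_obs())
for n in ('top','side','wrist'):
    c=snap(n,'0'); print(n,{k:v for k,v in c.items() if k not in('frame','range_z')})
E
```

```text
pics
{'time': 0.0, 'q': array([-7.03595109e+01,  5.01164139e+00,  1.00344794e+01,  9.50993547e+01,
        1.14525540e-03,  9.00012453e+01]), 'qd': array([ 0.05133504, -0.02443791, -0.02713885,  0.0099685 , -0.01228178,
       -0.01136998]), 'joint_efforts': array([ 8.29573437e-04, -5.20387745e+01,  4.64798069e+01,  1.62384025e-02,
        3.29591740e-05,  1.49703226e-05]), 'ee_pos': array([ 0.18479824, -0.51779923,  0.24157809]), 'tcp_rot': array([-1.79998856e+02,  7.65167110e-02, -7.03607561e+01]), 'wrist_force': array([-0.20863479,  0.02122875, -0.44364681]), 'torque': array([ 0.01007541, -0.00859142, -0.00170759]), 'opening': 0.08543535341216525}
top {'K': array([[412.20902502,   0.        , 325.65215119],
       [  0.        , 412.20902502, 206.03131028],
       [  0.        ,   0.        ,   1.        ]]), 'R': array([[-0.01729112, -0.99982502, -0.00713736],
       [-0.99266424,  0.01802072, -0.11955319],
       [ 0.11966089,  0.00501779, -0.99280214]]), 't': array([0.088764  , 0.55686934, 1.07559217])}
side {'K': array([[429.20704564,   0.        , 316.33458303],
       [  0.        , 429.20704564, 199.48959109],
       [  0.        ,   0.        ,   1.        ]]), 'R': array([[-0.9730224 , -0.23053275,  0.0090591 ],
       [-0.19828623,  0.81555433, -0.54364851],
       [ 0.11794059, -0.53077847, -0.8392641 ]]), 't': array([0.57766995, 0.06986387, 1.24853878])}
wrist {'K': array([[321.95256938,   0.        , 323.64188995],
       [  0.        , 321.95256938, 197.80440618],
       [  0.        ,   0.        ,   1.        ]]), 'hand_eye': array([[ 9.99999843e-01, -5.31785535e-04, -1.77317048e-04,
        -1.48048061e-04],
       [ 5.60568283e-04,  9.49005486e-01,  3.15259059e-01,
        -8.19257071e-02],
       [ 6.24643646e-07, -3.15259109e-01,  9.49005635e-01,
        -1.32140733e-01],
       [ 0.00000000e+00,  0.00000000e+00,  0.00000000e+00,
         1.00000000e+00]])}
```

View pics/top_0.png

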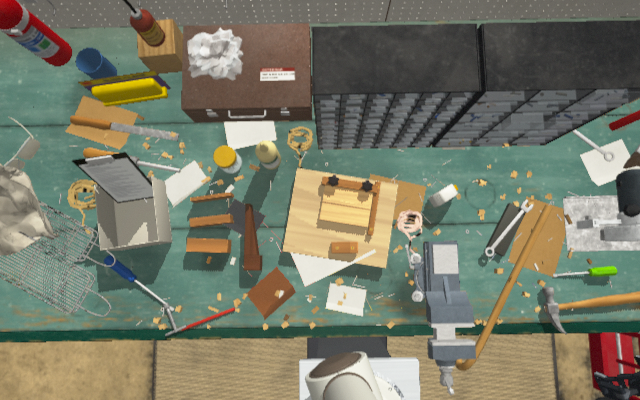

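View pics/side_0.png

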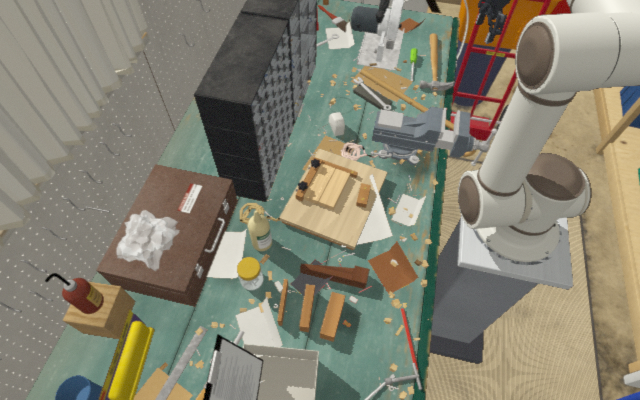

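```bash
python3 - <<'E'
from h import *
c=dict(np.load('pics/top_0.npz')); im=c['frame'][:,:,::-1]
cv2.imwrite('pics/crop0.png',cv2.resize(im[140:290,170:430],None,fx=3,fy=3,interpolation=cv2.INTER_CUBIC))
W=world(c)
# height map
z=W[140:290,170:430,2]; h=np.clip(np.nan_to_num(z)*1000/180*255*1.5,0,255).astype(np.uint8)
cv2.imwrite('pics/hm0.png',cv2.resize(cv2.applyColorMap(h,cv2.COLORMAP_JET),None,fx=3,fy=3,interpolation=cv2.INTER_NEAREST))
for (u,v) in [(212,195),(211,220),(208,245),(251,237),(247,210),(252,265),(345,205),(345,247),(338,260),(445,195),(228,158),(267,150)]:
    print(u,v,W[v,u].round(4))
E
```

```text
212 195 [0.5929 0.3837 0.0411]
211 220 [0.5255 0.3854 0.0408]
208 245 [0.4593 0.3929 0.0387]
251 237 [0.4783 0.2781 0.0419]
247 210 [0.5508 0.2896 0.0396]
252 265 [0.4047 0.2754 0.0407]
345 205 [0.5585 0.0274 0.0477]
345 247 [0.4474 0.0299 0.0487]
338 260 [0.4138 0.0487 0.033 ]
445 195 [ 0.579  -0.2361  0.0582]
228 158 [0.6841 0.3322 0.0801]
267 150 [0.6909 0.2228 0.1282]
```

View pics/crop0.png

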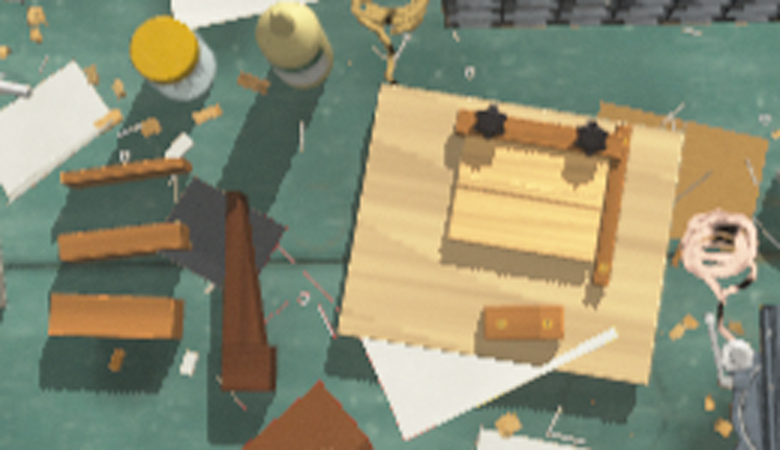

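View pics/hm0.png

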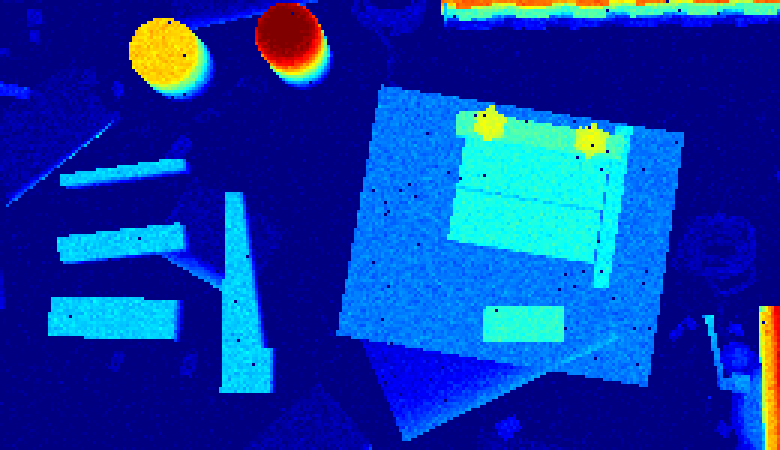

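```bash
cat >> h.py <<'E'
def rect(W,box,zl,zh,mask=None):
    x0,x1,y0,y1=box
    m=(W[...,0]>x0)&(W[...,0]<x1)&(W[...,1]>y0)&(W[...,1]<y1)&(W[...,2]>zl)&(W[...,2]<zh)
    if mask is not None: m&=mask
    m=cv2.morphologyEx(m.astype(np.uint8),cv2.MORPH_OPEN,np.ones((3,3)))
    n,l,s,_=cv2.connectedComponentsWithStats(m); k=1+np.argmax(s[1:,4]); m=l==k
    p=W[m]; r=cv2.minAreaRect((p[:,:2]*1000).astype(np.float32)); 
    return np.round(r[0],1),np.round(r[1],1),round(r[2],2),p[:,2].mean().round(4),m.sum(),np.round(cv2.boxPoints(r)).tolist()
E
python3 - <<'E'
from h import *
c=dict(np.load('pics/top_0.npz')); W=world(c)
for n,b,zl,zh in [('thin',(.56,.64,.3,.46),.03,.05),('mid',(.49,.57,.3,.46),.03,.05),('thick',(.42,.5,.3,.46),.03,.05),('wedge',(.36,.62,.22,.31),.033,.05),('boards',(.46,.62,-.07,.1),.043,.052),('fence',(.58,.68,-.07,.12),.050,.06),('cheek',(.38,.48,-.05,.1),.045,.06),('cramp',(.3,.75,-.2,.25),.024,.035)]:
    print(n,*rect(W,b,zl,zh))
E
```

```text
thin [588.6 389.9] [ 10.6 109.2] 6.97 0.0389 169 [[577.0, 443.0], [590.0, 335.0], [600.0, 336.0], [587.0, 445.0]]
mid [525.  389.2] [ 23.6 110.6] 5.43 0.0394 364 [[508.0, 443.0], [518.0, 333.0], [542.0, 335.0], [531.0, 445.0]]
thick [458.  396.4] [111.9  34.4] 88.91 0.0397 564 [[440.0, 341.0], [474.0, 340.0], [476.0, 452.0], [442.0, 453.0]]
wedge [479.3 278. ] [176.5  40.5] 0.92 0.0395 712 [[391.0, 297.0], [391.0, 256.0], [568.0, 259.0], [567.0, 300.0]]
boards [555.   17.5] [146.   94.3] 79.92 0.0475 1619 [[496.0, -46.0], [589.0, -63.0], [614.0, 81.0], [521.0, 98.0]]
fence [613.7  19.3] [50.8 22.4] 80.55 0.0534 144 [[598.0, -4.0], [621.0, -8.0], [629.0, 43.0], [607.0, 46.0]]
cheek [446.2  32.6] [68.3 28.8] 89.01 0.0497 318 [[431.0, -1.0], [460.0, -2.0], [461.0, 66.0], [432.0, 67.0]]
cramp [508.6  43.8] [280.4 268.3] 79.6 0.0296 5772 [[351.0, -70.0], [615.0, -118.0], [666.0, 157.0], [402.0, 206.0]]
```

```bash
cat >> h.py <<'E'
def go(x,y,z,yaw):
    o=get_obs(); p=o['ee_pos']; a=np.radians(o['tcp_rot'][2]); d=np.array([x,y,z])-p
    tx=np.array([np.cos(a),np.sin(a),0]);ty=np.array([np.sin(a),-np.cos(a),0])
    dy=(yaw-o['tcp_rot'][2]+180)%360-180
    print('t',round(o['time'],2),'pos',p.round(4),'yaw',o['tcp_rot'].round(2),'F',o['wrist_force'].round(1),'op',round(o['opening'],4))
    print('INC',[[round(d@tx/.025,2),round(d@ty/.025,2),round(-d[2]/.025,2)],round(-dy/6,2)])
E
python3 - <<'E'
from h import *
c=dict(np.load('pics/top_0.npz')); W=world(c)
m=(W[...,0]>.15)&(W[...,0]<.6)&(W[...,1]>-.5)&(W[...,1]<-.1); print('vice max',np.nanmax(W[...,2][m]))
go(.49,.06,.33,-5)
E
```

```text
vice max 0.3550869333770625
t 0.15 pos [ 0.1848 -0.5178  0.2418] yaw [-1.800e+02  6.000e-02 -7.036e+01] F [-1.6 -0.2 -0.1] op 0.0852
INC [[np.float64(-17.67), np.float64(-19.27), np.float64(-3.53)], np.float64(-10.89)]
```

```bash
python3 - <<'E'
from h import *
c=dict(np.load('pics/top_0.npz')); W=world(c)
for y in np.arange(-.55,-.05,.05):
    r=[]
    for x in np.arange(.1,.65,.05):
        m=(abs(W[...,0]-x)<.025)&(abs(W[...,1]-y)<.025); r.append(round(float(np.nanmax(W[...,2][m])),2) if m.any() else None)
    print(round(y,2),r)
E
```

```text
-0.55 [None, None, 0.26, 0.03, 0.03, 0.01, 0.01, 0.01, 0.01, 0.02, 0.02]
-0.5 [None, 0.35, 0.36, 0.03, 0.03, 0.03, 0.01, 0.02, 0.02, 0.03, 0.01]
-0.45 [None, 0.35, 0.35, 0.01, 0.02, 0.02, 0.02, 0.02, 0.02, 0.03, 0.02]
-0.4 [None, None, 0.0, 0.02, 0.02, 0.02, 0.02, 0.02, 0.02, 0.02, 0.02]
-0.35 [None, None, 0.02, 0.03, 0.02, 0.01, 0.03, 0.03, 0.02, 0.02, 0.02]
-0.3 [0.01, 0.02, 0.02, 0.02, 0.0, 0.0, 0.01, 0.01, 0.0, 0.01, 0.03]
-0.25 [0.07, 0.1, 0.16, 0.16, 0.16, 0.12, 0.13, 0.13, 0.01, 0.06, 0.06]
-0.2 [0.16, 0.11, 0.16, 0.16, 0.16, 0.13, 0.13, 0.13, 0.02, 0.06, 0.06]
-0.15 [0.01, 0.0, 0.16, 0.16, 0.16, 0.12, 0.11, 0.11, 0.01, 0.01, 0.01]
-0.1 [0.02, 0.01, 0.01, 0.02, 0.01, 0.01, 0.03, 0.03, 0.04, 0.04, 0.03]
```

Emit:
{"name": "arm_command", "arguments": {"increments": [[[-1.2, -1.4, -1], -0.7], [[-3, -3.2, -2], -2], [[-5, -4.5, -3], -3.4], [[-6.5, -6, -3.5], -4.8], [[-8, -7.5, -3.5], -6.2]], "claw": -1}}

```text
time: 0.65
ee_pos: [0.2778, -0.3022, 0.3256]
tcp_rot: [-180.0, -0.1, -32.9]
wrist_force: [1.4, -0.7, 0.7]
opening: 0.0851
```

```bash
python3 -c "
from h import *
go(.49,.06,.33,-5)"
```

```text
t 0.65 pos [ 0.2778 -0.3022  0.3256] yaw [-1.7999e+02 -5.0000e-02 -3.2870e+01] F [ 1.4 -0.7  0.7] op 0.0851
INC [[np.float64(-0.74), np.float64(-16.77), np.float64(-0.18)], np.float64(-4.65)]
```

Emit:
{"name": "arm_command", "arguments": {"increments": [[[0, -2, 0], -1], [[-0.2, -4, 0], -2], [[-0.4, -6, 0], -3], [[-0.5, -8, 0], -4], [[-0.6, -10, 0], -4.65]]}}

```text
time: 1.15
ee_pos: [0.4003, -0.0837, 0.3258]
tcp_rot: [180.0, -0.1, -4.7]
wrist_force: [1.5, -0.4, -0.6]
opening: 0.085
```

```bash
python3 -c "
from h import *
go(.49,.06,.33,-5)"
```

```text
t 1.15 pos [ 0.4003 -0.0837  0.3258] yaw [ 1.7998e+02 -9.0000e-02 -4.7400e+00] F [ 1.5 -0.4 -0.6] op 0.085
INC [[np.float64(3.1), np.float64(-6.03), np.float64(-0.17)], np.float64(0.04)]
```

Emit:
{"name": "arm_command", "arguments": {"increments": [[[1, -2, 0], 0], [[2, -4, 0], 0], [[3.1, -6, -0.1], 0], [[3.1, -6, -0.1], 0], [[3.1, -6, -0.1], 0]]}}

```text
time: 1.65
ee_pos: [0.491, 0.0618, 0.327]
tcp_rot: [180.0, 0.0, -4.5]
wrist_force: [-0.7, 0.4, 0.3]
opening: 0.0852
```

```bash
cat >> h.py <<'E'
from scipy.spatial.transform import Rotation
def wsnap(tag):
    o=get_obs(); T=np.eye(4); T[:3,:3]=Rotation.from_euler('xyz',o['tcp_rot'],degrees=True).as_matrix(); T[:3,3]=o['ee_pos']
    c=snap('wrist',tag); W=world(c,T); np.save(f'pics/W_{tag}.npy',W); return c,W
E
python3 - <<'E'
from h import *
c,W=wsnap('1'); print(get_obs()['ee_pos'])
for (u,v) in [(320,200),(320,300),(200,200)]: print(W[v,u])
h=np.clip(np.nan_to_num(W[...,2])*1000*3,0,255).astype(np.uint8)
cv2.imwrite('pics/hm1.png',cv2.applyColorMap(h,cv2.COLORMAP_JET))
E
```

```text
[0.49027418 0.06045919 0.3274788 ]
[ 0.48138558 -0.00199374  0.03047172]
[ 4.65401459e-01 -1.89110205e-01  1.56535840e-04]
[0.302042   0.00357114 0.00477319]
```

View pics/wrist_1.png

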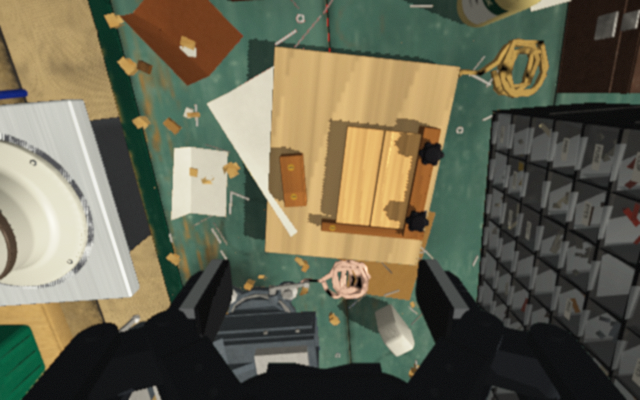

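View pics/hm1.png

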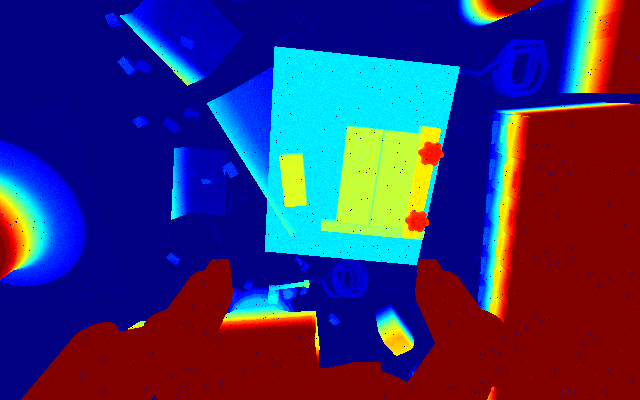

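```bash
python3 - <<'E'
from h import *
W=np.load('pics/W_1.npy')
print('cheek',*rect(W,(.38,.48,-.05,.1),.045,.06))
for yaw in (-10.,-9.7,-10.3):
  a=np.radians(yaw); R=np.array([[np.cos(a),-np.sin(a)],[np.sin(a),np.cos(a)]])
  P=W.reshape(-1,3); P=P[~np.isnan(P[:,0])]
  Q=(P[:,:2]-[.528,.041])@R*1000; z=P[:,2]*1000
  def edge(m,ax,side,other,rng):
    # edges per slice along other axis
    out=[];cs=[]
    for s in np.arange(rng[0],rng[1],4):
        k=m&(Q[:,other]>=s)&(Q[:,other]<s+4)
        if k.sum()>4: cs.append(s+2); out.append(Q[k,ax].max() if side>0 else Q[k,ax].min())
    p=np.polyfit(cs,out,1) if len(cs)>3 else (np.nan,np.nan)
    return np.round(np.median(out),2),'slope deg',round(np.degrees(p[0]),2)
  base=(z>26)&(z<34)&(abs(Q[:,0])<135)&(abs(Q[:,1])<160)
  brd=(z>44)&(z<52)&(Q[:,0]>-30)&(Q[:,0]<100)&(Q[:,1]>-74)&(Q[:,1]<60)
  fen=(z>51.2)&(z<58)&(Q[:,0]>40)&(Q[:,0]<120)&(abs(Q[:,1])<95)
  chk=(z>44)&(z<58)&(Q[:,0]>-120)&(Q[:,0]<-40)&(abs(Q[:,1]+20)<50)
  print(yaw,'base far x',edge(base,0,1,1,(-100,100)),'left y',edge(base,1,1,0,(-60,100)),'right y',edge(base,1,-1,0,(-60,100)))
  print('  brd near',edge(brd,0,-1,1,(-70,48)),'left',edge(brd,1,1,0,(-10,70)))
  print('  fence near',edge(fen,0,-1,1,(-10,10)),edge(fen,0,-1,1,(-70,48)),'far',edge(fen,0,1,1,(-70,60)))
  print('  cheek face',edge(chk,0,1,1,(-50,10)),'z',np.median(z[chk]),np.median(z[brd]),np.median(z[fen]),np.median(z[base]))
  # joint gap profile: heights vs x
  k=(abs(Q[:,1]+12)<40)&(z>30)
  H=np.histogram(Q[k&(z<45),0],np.arange(-30,100,2))
  print('  low-z hist',[(int(b),int(n)) for n,b in zip(*H) if n>3])
E
```

```text
cheek [448.4  33.5] [69.9 30.2] 89.24 0.0503 1180 [[433.0, -1.0], [463.0, -2.0], [464.0, 68.0], [434.0, 69.0]]
-10.0 base far x (np.float64(116.05), 'slope deg', np.float64(19.8)) left y (np.float64(140.06), 'slope deg', np.float64(-0.32)) right y (np.float64(-138.4), 'slope deg', np.float64(-0.31))
  brd near (np.float64(-13.8), 'slope deg', np.float64(0.31)) left (np.float64(55.64), 'slope deg', np.float64(-0.53))
  fence near (np.float64(79.33), 'slope deg', np.float64(1.33)) (np.float64(79.28), 'slope deg', np.float64(0.39)) far (np.float64(100.56), 'slope deg', np.float64(2.2))
  cheek face (np.float64(-62.09), 'slope deg', np.float64(-9.26)) z 50.36343594234827 48.41892090595426 54.36362240384929 30.3938947225543
  low-z hist [(-30, 56), (-28, 54), (-26, 59), (-24, 50), (-22, 61), (-20, 60), (-18, 58), (-16, 76), (-14, 29), (32, 67), (34, 31)]
-9.7 base far x (np.float64(116.04), 'slope deg', np.float64(21.61)) left y (np.float64(139.9), 'slope deg', np.float64(-0.68)) right y (np.float64(-138.6), 'slope deg', np.float64(-0.69))
  brd near (np.float64(-13.77), 'slope deg', np.f
[... 565 characters left out ...]
p.float64(23.72)) left y (np.float64(140.25), 'slope deg', np.float64(-0.02)) right y (np.float64(-138.36), 'slope deg', np.float64(0.09))
  brd near (np.float64(-13.84), 'slope deg', np.float64(0.01)) left (np.float64(55.82), 'slope deg', np.float64(-0.23))
  fence near (np.float64(79.35), 'slope deg', np.float64(1.0)) (np.float64(79.33), 'slope deg', np.float64(0.02)) far (np.float64(100.45), 'slope deg', np.float64(1.87))
  cheek face (np.float64(-61.98), 'slope deg', np.float64(-9.49)) z 50.36343594234827 48.41870426460105 54.36362240384929 30.3938947225543
  low-z hist [(-30, 57), (-28, 55), (-26, 60), (-24, 51), (-22, 59), (-20, 61), (-18, 56), (-16, 61), (-14, 47), (32, 65), (34, 35)]
```

```bash
python3 -c "
from h import *
go(.459,.397,.2,-1)
W=world(dict(np.load('pics/top_0.npz')))
m=(W[...,0]>.35)&(W[...,0]<.6)&(W[...,1]>.42)&(W[...,1]<.7)
for y in np.arange(.42,.7,.04):
  k=m&(abs(W[...,1]-y)<.02); print(round(y,2),np.nanmax(W[...,2][k]).round(3))
"
```

```text
t 1.7 pos [0.4903 0.0605 0.3275] yaw [ 1.7996e+02  1.0000e-02 -4.6000e+00] F [-0.1 -0.7 -0.6] op 0.0856
INC [[np.float64(-2.33), np.float64(-13.32), np.float64(5.1)], np.float64(-0.6)]
0.42 0.044
0.46 0.046
0.5 0.096
0.54 0.097
0.58 0.094
0.62 0.094
0.66 0.097
```

Emit:
{"name": "arm_command", "arguments": {"increments": [[[-0.4, -2, 0], -0.1], [[-0.8, -4, 0.4], -0.2], [[-1.2, -6, 1], -0.4], [[-1.6, -8, 2], -0.5], [[-2, -10, 3], -0.6]]}}

```text
time: 2.2
ee_pos: [0.4623, 0.2958, 0.2613]
tcp_rot: [180.0, -0.1, -1.0]
wrist_force: [0.9, -0.5, -0.7]
opening: 0.0852
```

```bash
python3 -c "
from h import *
go(.459,.397,.2,-1)"
```

```text
t 2.2 pos [0.4623 0.2958 0.2613] yaw [ 1.7998e+02 -6.0000e-02 -1.0400e+00] F [ 0.9 -0.5 -0.7] op 0.0852
INC [[np.float64(-0.2), np.float64(-4.04), np.float64(2.45)], np.float64(-0.01)]
```

Emit:
{"name": "arm_command", "arguments": {"increments": [[[-0.1, -1.6, 1], 0], [[-0.2, -3, 1.8], 0], [[-0.2, -4, 2.4], 0], [[-0.2, -4, 2.4], 0], [[-0.2, -4, 2.4], 0]]}}

```text
time: 2.7
ee_pos: [0.4591, 0.3948, 0.2013]
tcp_rot: [179.9, -0.0, -1.1]
wrist_force: [-0.2, -0.6, 0.8]
opening: 0.0852
```

```bash
python3 - <<'E'
from h import *
go(.459,.397,.2,-1)
c,W=wsnap('2')
print('thick',*rect(W,(.42,.5,.3,.47),.03,.05))
print('wedge',*rect(W,(.36,.62,.22,.32),.03,.05))
E
```

```text
t 2.7 pos [0.4591 0.3948 0.2013] yaw [ 1.7993e+02 -3.0000e-02 -1.0500e+00] F [-0.2 -0.6  0.8] op 0.0852
INC [[np.float64(-0.01), np.float64(-0.09), np.float64(0.05)], np.float64(-0.01)]
thick [460.5 397.7] [110.  36.] 87.08 0.0405 4344 [[440.0, 344.0], [476.0, 342.0], [481.0, 452.0], [445.0, 454.0]]
wedge [474.1 281.4] [164.7  44. ] 1.52 0.0395 4337 [[391.0, 301.0], [392.0, 257.0], [557.0, 262.0], [556.0, 306.0]]
```

View pics/wrist_2.png

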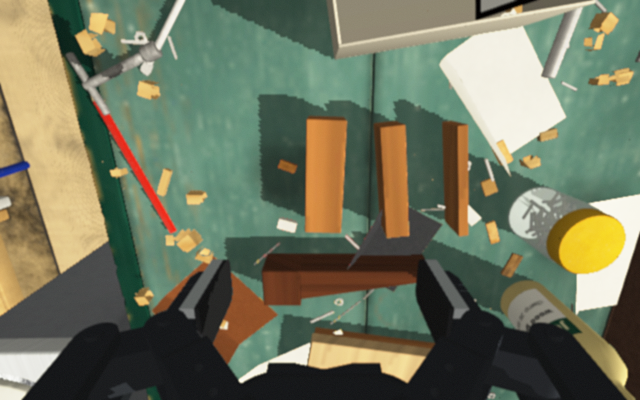

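```bash
python3 - <<'E'
from h import *
def tips(tag):
    c=dict(np.load(f'pics/wrist_{tag}.npz')); del_=c.pop('R',None); W=world(c,np.eye(4))
    m=(abs(W[...,0])<.075)&(abs(W[...,1])<.03)&(W[...,2]<.06)
    P=W[m]; print(len(P),'max z',np.sort(P[:,2])[-200::40].round(4),'x at top',P[P[:,2]>P[:,2].max()-.004].round(4)[::20])
tips('2')
E
```

```text
37499 max z [-0.0061 -0.0057 -0.005  -0.0042 -0.0034] x at top [[-0.0473 -0.0109 -0.0055]
 [-0.0421 -0.0096 -0.0058]
 [ 0.0439 -0.0059 -0.0022]
 [ 0.0433 -0.0044 -0.0032]
 [-0.0417 -0.0041 -0.0058]
 [ 0.0432 -0.0011 -0.0045]
 [-0.0421  0.0001 -0.0057]
 [ 0.0436  0.0028 -0.0042]
 [ 0.0434  0.006  -0.0026]
 [ 0.0436  0.0081 -0.0028]
 [ 0.0433  0.0093 -0.0057]]
```

Emit:
{"name": "arm_command", "arguments": {"increments": [[[0.05, 0, 1], 0.1], [[0.05, -0.12, 2.2], 0.3], [[0.05, -0.12, 2.4], 0.3], [[0.05, -0.12, 2.4], 0.3]], "claw": -0.3, "force": 60}}

```text
time: 3.15
ee_pos: [0.461, 0.3963, 0.1427]
tcp_rot: [180.0, -0.1, -2.9]
wrist_force: [-0.2, -0.9, -0.0]
opening: 0.0551
```

```bash
python3 - <<'E'
from h import *
go(.4605,.3975,.036,-3)
c,W0=wsnap('3')
W=world(c,np.eye(4))
m=(abs(W[...,0])<.075)&(abs(W[...,1])<.03)&(W[...,2]<.06)
P=W[m]; print(len(P),'max z',np.sort(P[:,2])[-200::40].round(4),P[P[:,2]>P[:,2].max()-.003].round(4)[::20])
print('thick',*rect(W0,(.42,.5,.3,.47),.03,.05))
E
```

```text
t 3.15 pos [0.461  0.3963 0.1427] yaw [ 1.7997e+02 -7.0000e-02 -2.9300e+00] F [-0.2 -0.9 -0. ] op 0.0551
INC [[np.float64(-0.02), np.float64(-0.05), np.float64(4.27)], np.float64(0.01)]
36729 max z [0.0012 0.0018 0.0025 0.0038 0.0051] [[-0.0272 -0.0096  0.0056]
 [ 0.0283 -0.0042  0.0056]
 [ 0.0283 -0.0005  0.0044]
 [-0.0271  0.0051  0.0055]
 [ 0.0283  0.0092  0.0039]]
thick [460.5 397.6] [110.1  36. ] 87.09 0.0404 6393 [[440.0, 344.0], [476.0, 342.0], [481.0, 452.0], [445.0, 454.0]]
```

View pics/wrist_3.png

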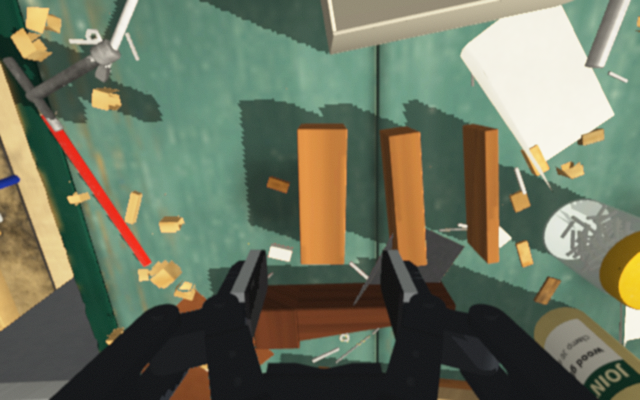

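Emit:
{"name": "arm_command", "arguments": {"increments": [[[0, -0.05, 1.5], 0], [[0, -0.05, 3], 0], [[-0.02, -0.05, 4.2], 0], [[-0.02, -0.05, 4.43], 0], [[-0.02, -0.05, 4.43], 0]]}}

```text
time: 3.7
ee_pos: [0.4616, 0.3982, 0.0341]
tcp_rot: [-179.9, -0.2, -2.9]
wrist_force: [0.1, -0.8, 0.1]
opening: 0.0557
```

Emit:
{"name": "arm_command", "arguments": {"increments": [[[0, 0, 0], 0], [[0, 0, 0], 0], [[0, 0, 0], 0], [[0, 0, 0], 0]], "claw": 1}}

```text
time: 4.1
ee_pos: [0.463, 0.3993, 0.0376]
tcp_rot: [-179.8, -0.4, -2.9]
wrist_force: [-0.3, 0.2, 8.0]
opening: 0.0345
```

```bash
python3 -c "
from h import *
go(.4605,.3975,.2,-3)"
```

```text
t 4.1 pos [0.463  0.3993 0.0376] yaw [-179.76   -0.37   -2.93] F [-0.3  0.2  8. ] op 0.0345
INC [[np.float64(-0.09), np.float64(0.08), np.float64(-6.5)], np.float64(0.01)]
```

Emit:
{"name": "arm_command", "arguments": {"increments": [[[0, 0, -1.5], 0], [[0, 0.5, -3], 0.1], [[0.2, 2, -4], 0.3], [[0.4, 4, -4.5], 0.5], [[0.5, 6, -4.5], 0.7]]}}

```text
time: 4.6
ee_pos: [0.4682, 0.2497, 0.1535]
tcp_rot: [-179.5, -0.6, -7.1]
wrist_force: [0.8, -1.4, -0.7]
opening: 0.0344
```

```bash
python3 -c "
from h import *
go(.4937,.0469,.145,-10.3)"
```

```text
t 4.6 pos [0.4682 0.2497 0.1535] yaw [-179.54   -0.64   -7.1 ] F [ 0.8 -1.4 -0.7] op 0.0344
INC [[np.float64(2.01), np.float64(7.92), np.float64(0.34)], np.float64(0.53)]
```

Emit:
{"name": "arm_command", "arguments": {"increments": [[[0.5, 2, 0.1], 0.2], [[1, 4, 0.2], 0.4], [[1.6, 6, 0.3], 0.53], [[2, 7.9, 0.3], 0.53], [[2, 7.9, 0.3], 0.53]]}}

```text
time: 5.1
ee_pos: [0.4941, 0.0431, 0.1467]
tcp_rot: [-179.5, -0.8, -10.6]
wrist_force: [-0.6, 0.6, -1.3]
opening: 0.0346
```

Emit:
{"name": "arm_command", "arguments": {"increments": [[[0, 0, 0], 0]]}}

```text
time: 5.2
ee_pos: [0.4945, 0.0419, 0.1481]
tcp_rot: [-179.5, -0.9, -10.7]
wrist_force: [0.3, 0.5, 0.1]
opening: 0.0345
```

```bash
python3 - <<'E'
from h import *
go(.4937,.0469,.145,-10.3)
c,W=wsnap('4')
z=W[...,2]
print(*rect(W,(.44,.56,-.05,.15),.12,.17,))
E
```

```text
t 5.2 pos [0.4945 0.0419 0.1481] yaw [-179.5    -0.87  -10.73] F [0.3 0.5 0.1] op 0.0345
INC [[np.float64(-0.07), np.float64(-0.19), np.float64(0.12)], np.float64(-0.07)]
[494.3  44.3] [108.4  60.3] 66.04 0.1513 18827 [[445.0, 7.0], [500.0, -17.0], [544.0, 82.0], [489.0, 106.0]]
```

View pics/wrist_4.png

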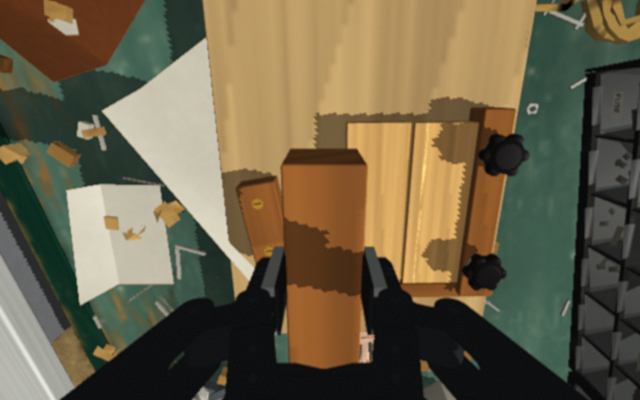

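```bash
python3 - <<'E'
from h import *
W=np.load('pics/W_4.npy')
R=W[145:245,270:380].reshape(-1,3); R=R[R[:,2]>.1]
print('z pct',np.percentile(R[:,2],[1,5,50,95,99]))
zt=np.median(R[:,2]); T=R[abs(R[:,2]-zt)<.004]
r=cv2.minAreaRect((T[:,:2]*1000).astype(np.float32)); print(r,np.round(cv2.boxPoints(r),1).tolist())
A=np.c_[T[:,:2],np.ones(len(T))]; print('tilt',np.degrees(np.linalg.lstsq(A,T[:,2],rcond=None)[0][:2]))
E
```

```text
z pct [0.11559163 0.12789475 0.15110484 0.15217893 0.15260828]
((501.7172546386719, 76.31935119628906), (37.25131607055664, 36.1853141784668), 79.24225616455078) [[480.5, 61.400001525878906], [516.0, 54.599998474121094], [523.0, 91.19999694824219], [487.3999938964844, 98.0]]
tilt [ 0.5004294  -0.20881601]
```

Emit:
{"name": "arm_command", "arguments": {"increments": [[[-0.07, -0.19, 0.5], -0.07], [[-0.07, -0.19, 1.5], -0.07], [[-0.07, -0.19, 2.1], -0.07], [[-0.07, -0.19, 2.3], -0.07], [[-0.07, -0.19, 2.3], -0.07]]}}

```text
time: 5.75
ee_pos: [0.4942, 0.0484, 0.09]
tcp_rot: [-179.5, -0.8, -10.2]
wrist_force: [-0.9, 0.4, -0.4]
opening: 0.0345
```

```bash
python3 -c "
from h import *
go(.4934,.0463,.0675,-10.3)"
```

```text
t 5.75 pos [0.4942 0.0484 0.09  ] yaw [-179.54   -0.81  -10.18] F [-0.9  0.4 -0.4] op 0.0345
INC [[np.float64(-0.02), np.float64(0.09), np.float64(0.9)], np.float64(0.02)]
```

Emit:
{"name": "arm_command", "arguments": {"increments": [[[-0.02, 0.05, 0.3], 0], [[-0.02, 0.08, 0.6], 0], [[-0.02, 0.08, 0.8], 0], [[-0.02, 0.08, 0.88], 0], [[-0.02, 0.08, 0.9], 0]]}}

```text
time: 6.25
ee_pos: [0.4936, 0.0466, 0.0676]
tcp_rot: [-179.5, -0.8, -10.2]
wrist_force: [-1.4, 0.8, 2.1]
opening: 0.0342
```

```bash
python3 -c "
from h import *
go(.4934,.0463,.0675,-10.3)"
```

```text
t 6.25 pos [0.4936 0.0466 0.0676] yaw [-179.53   -0.8   -10.19] F [-1.4  0.8  2.1] op 0.0342
INC [[np.float64(-0.01), np.float64(0.01), np.float64(0.0)], np.float64(0.02)]
```

Emit:
{"name": "arm_command", "arguments": {"increments": [[[0.05, 0, 0.02], 0], [[0.1, 0, 0.02], 0], [[0.16, 0, 0.02], 0], [[0.22, 0, 0.02], 0], [[0.28, 0, 0.02], 0]]}}

```text
time: 6.75
ee_pos: [0.4993, 0.0456, 0.0675]
tcp_rot: [-179.5, -0.6, -10.2]
wrist_force: [-15.4, 3.5, 13.2]
opening: 0.0342
```

```bash
python3 -c "
from h import *
go(.4934,.0463,.0675,-10.3)"
```

```text
t 6.75 pos [0.4993 0.0456 0.0675] yaw [-179.52   -0.64  -10.18] F [-15.4   3.5  13.2] op 0.0342
INC [[np.float64(-0.24), np.float64(0.01), np.float64(-0.0)], np.float64(0.02)]
```

Emit:
{"name": "arm_command", "arguments": {"increments": [[[0, 0, 0], 0], [[0, 0, 0], 0], [[0, 0, -0.3], 0], [[0, 0, -2], 0], [[0, 0, -4], 0]], "claw": -0.6}}

```text
time: 7.25
ee_pos: [0.4971, 0.0448, 0.1676]
tcp_rot: [-179.6, -0.5, -10.2]
wrist_force: [1.8, 0.2, 0.5]
opening: 0.0686
```

```bash
python3 - <<'E'
from h import *
go(.49,.06,.33,-5)
c,W=wsnap('5')
E
```

```text
t 7.25 pos [0.4971 0.0448 0.1676] yaw [-179.57   -0.49  -10.19] F [1.8 0.2 0.5] op 0.0686
INC [[np.float64(-0.39), np.float64(-0.55), np.float64(-6.5)], np.float64(-0.86)]
```

View pics/wrist_5.png

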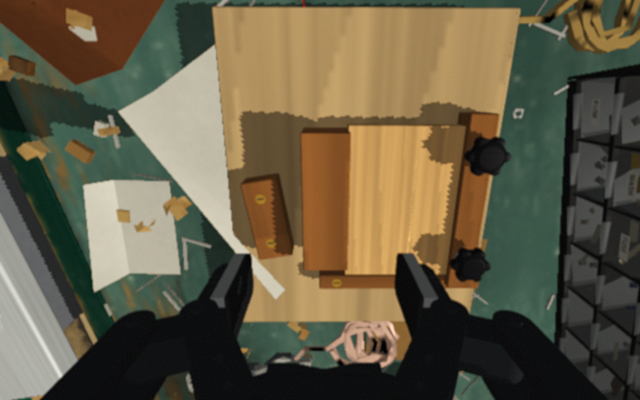

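```bash
python3 - <<'E'
from h import *
W=np.load('pics/W_5.npy')
print('strip',*rect(W,(.44,.6,-.06,.13),.062,.075))
print('cheek',*rect(W,(.4,.475,-.03,.09),.046,.056))
print('wedge(top2)')
W=np.load('pics/W_2.npy')
a=np.array([.39,.25]);P=W.reshape(-1,3);k=(P[:,2]>.033)&(P[:,2]<.046)&(P[:,0]>.38)&(P[:,0]<.58)&(P[:,1]>.24)&(P[:,1]<.32);P=P[k]
for x in np.arange(.39,.575,.01):
    q=P[abs(P[:,0]-x)<.005]
    if len(q): print(round(x,3),len(q),(q[:,1].min()*1000).round(1),(q[:,1].max()*1000).round(1))
E
```

```text
strip [499.6  44.2] [110.1  36.1] 79.68 0.0704 6573 [[472.0, -7.0], [508.0, -13.0], [527.0, 95.0], [492.0, 102.0]]
cheek [448.5  33.5] [70.3 30.4] 89.08 0.0503 2856 [[433.0, -1.0], [463.0, -2.0], [464.0, 68.0], [434.0, 69.0]]
wedge(top2)
0.39 75 258.4 301.1
0.4 355 258.7 301.5
0.41 359 258.7 301.4
0.42 361 258.3 301.1
0.43 336 258.0 300.6
0.44 295 265.5 300.7
0.45 274 267.4 300.2
0.46 270 269.1 299.9
0.47 239 269.7 299.9
0.48 257 271.9 303.7
0.49 240 274.0 317.4
0.5 210 274.0 298.8
0.51 200 276.6 298.7
0.52 188 277.8 298.5
0.53 178 278.5 298.5
0.54 165 280.9 298.0
0.55 143 281.8 297.9
0.56 2 295.7 296.7
```

```bash
python3 -c "
from h import *
go(.414,.28,.16,88.6)"
```

```text
t 7.3 pos [0.4999 0.045  0.1775] yaw [-179.39   -1.16  -10.19] F [-2.4 -0.8  6.4] op 0.0683
INC [[np.float64(-5.04), np.float64(-8.64), np.float64(0.7)], np.float64(-16.47)]
```

Emit:
{"name": "arm_command", "arguments": {"increments": [[[-0.2, -1, -0.3], -1.4], [[-0.6, -3, -0.3], -2.8], [[-1, -5, -0.3], -4.2], [[-1.4, -7, -0.3], -5.6], [[-1.8, -9, -0.3], -7]]}}

```text
time: 7.8
ee_pos: [0.4953, 0.2725, 0.1874]
tcp_rot: [179.7, -1.4, 32.2]
wrist_force: [0.9, 0.4, 0.1]
opening: 0.0682
```

```bash
python3 -c "
from h import *
go(.414,.28,.16,88.6)"
```

```text
t 7.8 pos [0.4953 0.2725 0.1874] yaw [179.65  -1.37  32.15] F [0.9 0.4 0.1] op 0.0682
INC [[np.float64(-2.59), np.float64(-1.98), np.float64(1.1)], np.float64(-9.41)]
```

Emit:
{"name": "arm_command", "arguments": {"increments": [[[-0.5, -0.4, 0], -1.4], [[-1, -0.8, 0], -2.8], [[-1.5, -1.2, 0.2], -4.2], [[-2, -1.6, 0.4], -5.6], [[-2.6, -2, 0.6], -7]]}}

```text
time: 8.3
ee_pos: [0.4138, 0.2807, 0.1709]
tcp_rot: [178.8, -0.8, 74.5]
wrist_force: [-0.7, 0.2, -0.1]
opening: 0.0682
```

```bash
python3 -c "
from h import *
go(.414,.28,.16,88.6)"
```

```text
t 8.3 pos [0.4138 0.2807 0.1709] yaw [178.77  -0.83  74.51] F [-0.7  0.2 -0.1] op 0.0682
INC [[np.float64(-0.02), np.float64(0.02), np.float64(0.44)], np.float64(-2.35)]
```

Emit:
{"name": "arm_command", "arguments": {"increments": [[[0, 0, 0.1], -1.2], [[0, 0, 0.1], -2.35], [[0, 0, 0.1], -2.35], [[0, 0, 0.1], -2.35], [[0, 0, 0.1], -2.35]]}}

```text
time: 8.8
ee_pos: [0.4141, 0.2807, 0.1687]
tcp_rot: [178.6, -0.5, 88.4]
wrist_force: [0.8, -0.0, -0.4]
opening: 0.0687
```

```bash
python3 - <<'E'
from h import *
go(.414,.28,.02,88.6)
c,W=wsnap('6')
P=W.reshape(-1,3);k=(P[:,2]>.033)&(P[:,2]<.046)&(P[:,0]>.37)&(P[:,0]<.58)&(P[:,1]>.24)&(P[:,1]<.32);P=P[k]
print(P[:,0].min())
for x in np.arange(.39,.575,.01):
    q=P[abs(P[:,0]-x)<.005]
    if len(q): print(round(x,3),len(q),(q[:,1].min()*1000).round(1),(q[:,1].max()*1000).round(1))
E
```

```text
t 8.8 pos [0.4141 0.2807 0.1687] yaw [178.59  -0.52  88.44] F [ 0.8 -0.  -0.4] op 0.0687
INC [[np.float64(-0.03), np.float64(-0.0), np.float64(5.95)], np.float64(-0.03)]
0.3918846340531649
0.39 248 257.4 299.9
0.4 611 256.9 299.7
0.41 580 256.8 299.6
0.42 562 256.5 299.6
0.43 506 256.2 298.6
0.44 405 265.3 298.5
0.45 368 266.7 298.5
0.46 338 268.0 298.4
0.47 311 269.4 298.3
0.48 281 270.8 300.2
0.49 267 272.3 314.6
0.5 223 273.8 297.1
0.51 208 275.3 297.0
0.52 188 276.9 297.0
0.53 164 278.4 296.9
0.54 149 279.3 296.8
0.55 122 280.9 295.7
0.56 109 282.6 295.6
0.57 46 283.5 295.5
```

View pics/wrist_6.png

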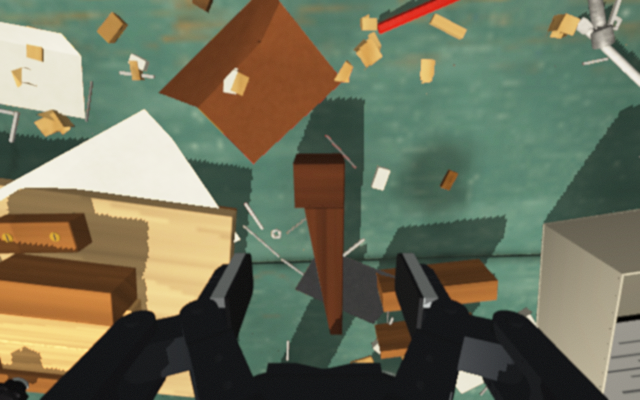

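```bash
cat >> h.py <<'E'
def go(x,y,z,yaw):
    o=get_obs(); p=o['ee_pos']; d=np.array([x,y,z])-p
    R=Rotation.from_euler('xyz',o['tcp_rot'],degrees=True).as_matrix()
    dy=(yaw-o['tcp_rot'][2]+180)%360-180
    print('t',round(o['time'],2),'pos',p.round(4),'yaw',o['tcp_rot'].round(2),'F',o['wrist_force'].round(1),'T',o['torque'].round(2),'op',round(o['opening'],4))
    print('INC',(R.T@d/.025).round(2).tolist(),round(-dy/6,2))
E
python3 -c "
from h import *
go(.416,.2788,.06,88.6)
go(.416,.2788,.018,88.6)"
```

```text
t 8.85 pos [0.414  0.2807 0.1686] yaw [178.59  -0.52  88.47] F [-0.2  0.1 -0.2] T [-0.06  0.03  0.  ] op 0.0685
INC [-0.11, -0.03, 4.34] -0.02
t 8.85 pos [0.414  0.2807 0.1686] yaw [178.59  -0.52  88.47] F [-0.2  0.1 -0.2] T [-0.06  0.03  0.  ] op 0.0685
INC [-0.13, -0.07, 6.02] -0.02
```

Emit:
{"name": "arm_command", "arguments": {"increments": [[[-0.05, 0, 1.5], 0], [[-0.1, -0.03, 3.2], 0], [[-0.12, -0.05, 4.8], 0], [[-0.13, -0.07, 5.8], 0], [[-0.13, -0.07, 6], 0]]}}

```text
time: 9.35
ee_pos: [0.4143, 0.2775, 0.0154]
tcp_rot: [178.8, -0.3, 88.4]
wrist_force: [-0.3, 0.2, 0.1]
opening: 0.0682
```

```bash
python3 -c "
from h import *
go(.416,.2788,.018,88.6)"
```

```text
t 9.35 pos [0.4143 0.2775 0.0154] yaw [178.83  -0.35  88.38] F [-0.3  0.2  0.1] T [-0.02  0.04 -0.  ] op 0.0682
INC [0.05, 0.07, -0.1] -0.04
```

Emit:
{"name": "arm_command", "arguments": {"increments": [[[0.05, 0.05, -0.15], 0], [[0.05, 0.05, -0.15], 0], [[0.05, 0.05, -0.15], 0], [[0.05, 0.05, -0.2], 0], [[0.05, 0.05, -0.2], 0]], "claw": 1, "force": 70}}

```text
time: 9.85
ee_pos: [0.4158, 0.279, 0.0213]
tcp_rot: [178.8, -0.4, 88.4]
wrist_force: [0.4, 0.1, -1.4]
opening: 0.042
```

```bash
python3 -c "
from h import *
go(.416,.2788,.14,88.6)"
```

```text
t 9.85 pos [0.4158 0.279  0.0213] yaw [178.78  -0.39  88.38] F [ 0.4  0.1 -1.4] T [ 0.04 -0.02  0.01] op 0.042
INC [0.03, 0.11, -4.75] -0.04
```

Emit:
{"name": "arm_command", "arguments": {"increments": [[[0, 0, -0.8], 0], [[0, 0.05, -2], 0], [[0.03, 0.1, -3.5], 0], [[0.03, 0.1, -4.7], 0], [[0.03, 0.1, -4.7], 0]]}}

```text
time: 10.35
ee_pos: [0.4174, 0.28, 0.1436]
tcp_rot: [178.5, -0.6, 88.4]
wrist_force: [0.5, -0.2, -0.9]
opening: 0.0422
```

```bash
python3 -c "
from h import *
go(.487,.215,.14,-10.3)"
```

```text
t 10.35 pos [0.4174 0.28   0.1436] yaw [178.46  -0.62  88.38] F [ 0.5 -0.2 -0.9] T [-0.    0.07 -0.01] op 0.0422
INC [-2.52, 2.85, 0.19] 16.45
```

Emit:
{"name": "arm_command", "arguments": {"increments": [[[0, 0, 0], 1.4], [[0, 0, 0], 2.8], [[0, 0, 0], 4.2], [[0, 0, 0], 5.6], [[0, 0, 0], 7]]}}

```text
time: 10.85
ee_pos: [0.4171, 0.2798, 0.1427]
tcp_rot: [179.3, -1.4, 46.0]
wrist_force: [-0.1, 0.1, -1.1]
opening: 0.0422
```

Emit:
{"name": "arm_command", "arguments": {"increments": [[[0, 0, 0], 1.4], [[0, 0, 0], 2.8], [[0, 0, 0], 4.2], [[0, 0, 0], 5.6], [[0, 0, 0], 5.6]]}}

```text
time: 11.35
ee_pos: [0.4169, 0.2797, 0.142]
tcp_rot: [-179.8, -1.5, 12.3]
wrist_force: [0.4, -0.2, -1.1]
opening: 0.0418
```

```bash
python3 -c "
from h import *
go(.487,.215,.14,-10.3)"
```

```text
t 11.35 pos [0.4169 0.2797 0.142 ] yaw [-179.81   -1.54   12.29] F [ 0.4 -0.2 -1.1] T [ 0.04  0.07 -0.  ] op 0.0418
INC [2.19, 3.13, 0.13] 3.77
```

Emit:
{"name": "arm_command", "arguments": {"increments": [[[0.5, 0.7, 0], 1.2], [[1, 1.5, 0], 2.4], [[1.6, 2.3, 0.05], 3.7], [[2.2, 3.1, 0.1], 3.77], [[2.2, 3.1, 0.1], 3.77]]}}

```text
time: 11.85
ee_pos: [0.4885, 0.2141, 0.1399]
tcp_rot: [-179.3, -1.3, -10.2]
wrist_force: [-0.1, 0.1, 0.2]
opening: 0.0422
```

Emit:
{"name": "arm_command", "arguments": {"increments": [[[0, 0, 0], 0]]}}

```text
time: 11.95
ee_pos: [0.4883, 0.2138, 0.1394]
tcp_rot: [-179.3, -1.3, -10.1]
wrist_force: [0.2, 0.3, -1.1]
opening: 0.042
```

```bash
python3 - <<'E'
from h import *
go(.487,.21,.14,-10.3)
c,W=wsnap('7')
E
```

```text
t 11.95 pos [0.4883 0.2138 0.1394] yaw [-179.3    -1.3   -10.07] F [ 0.2  0.3 -1.1] T [ 0.05 -0.01  0.02] op 0.042
INC [-0.03, 0.16, -0.03] 0.04
```

View pics/wrist_7.png

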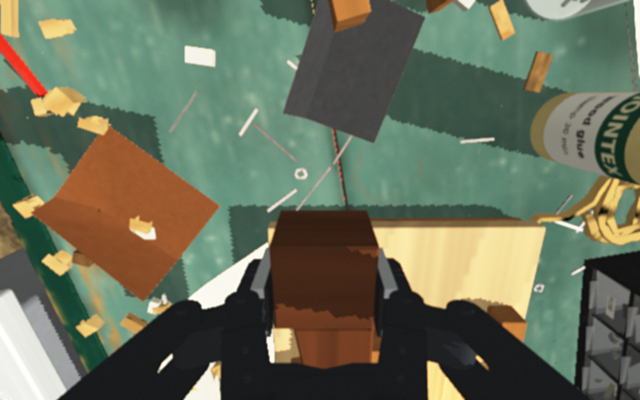

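```bash
python3 - <<'E'
from h import *
for n in('top','side'):
    c=snap(n,'7'); 
    im=c['frame'][:,:,::-1]
    s=im[120:320,220:420] if n=='top' else im[120:320,230:430]
    cv2.imwrite(f'pics/{n}7c.png',cv2.resize(s,None,fx=3,fy=3))
E
```

```text
(no output)
```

View pics/top7c.png

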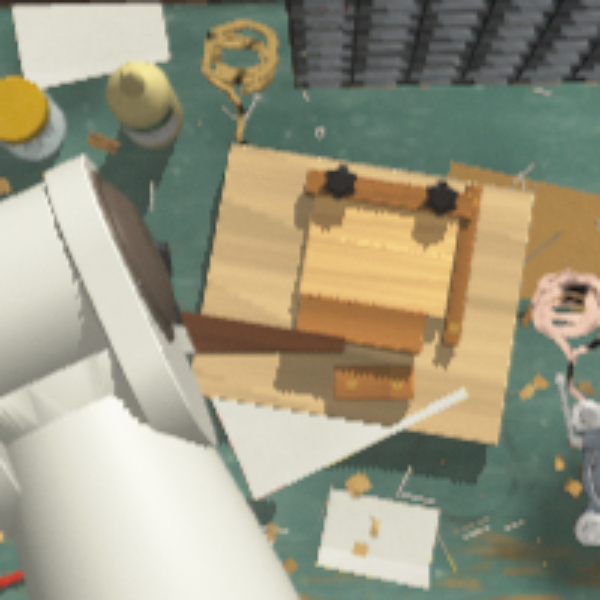

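View pics/side7c.png

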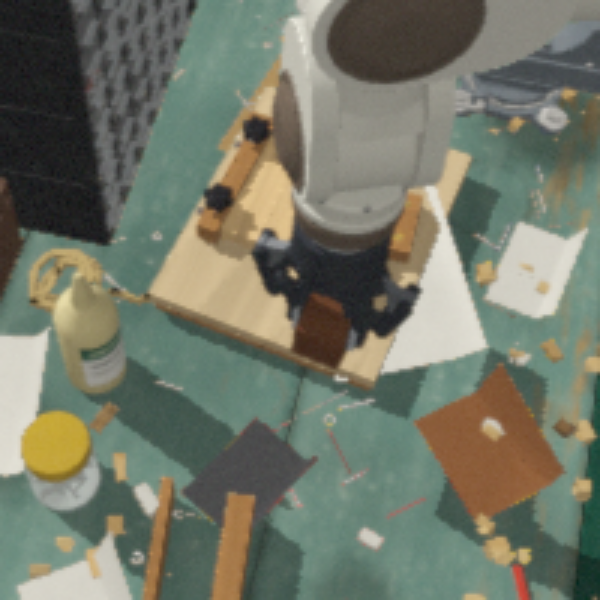

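Top view shows the wedge taper (crop (185–345, 310–350)); measure its attitude.

```bash
python3 - <<'E'
from h import *
W=world(dict(np.load('pics/top_7.npz')))
k=(W[...,2]>.09)&(W[...,2]<.19)&(W[...,0]>.42)&(W[...,0]<.53)&(W[...,1]>.03)&(W[...,1]<.19)
T=W[k]
k2=abs(T[:,2]-np.median(T[:,2]))<.02; T=T[k2]
a=np.radians(-10.3);n=np.array([np.cos(a),np.sin(a)]);m=np.array([-np.sin(a),np.cos(a)])
X=T[:,:2]@n*1000;Y=T[:,:2]@m*1000;Z=T[:,2]*1000
for y in np.arange(Y.min()//10*10,220,8):
    q=(Y>=y)&(Y<y+8)
    if q.sum()>2: print(y,q.sum(),X[q].min().round(1),X[q].max().round(1),np.median(Z[q]).round(1))
print(Y.min(), 'tcp', get_obs()['ee_pos'][:2]@np.c_[n,m]*1000)
E
```

```text
140.0 11 450.5 460.6 152.2
148.0 20 449.3 461.9 152.5
156.0 20 447.7 461.1 153.9
164.0 24 446.7 462.1 153.3
172.0 23 445.4 460.5 153.9
180.0 29 443.9 462.0 153.9
188.0 27 442.6 461.8 154.2
196.0 30 441.2 461.3 154.7
204.0 34 440.0 462.0 155.3
212.0 33 438.4 460.9 155.8
143.06405005939806 tcp [441.77861223 298.20298694]
```

```bash
python3 - <<'E'
from h import *
go(.4846,.1975,.1,-10.3)
go(.4846,.1975,.062,-10.3)
E
```

```text
t 12.1 pos [0.488  0.2144 0.1397] yaw [-179.29   -1.32  -10.09] F [ 0.1  0.2 -0.3] T [0.09 0.06 0.02] op 0.0421
INC [-0.05, 0.71, 1.58] 0.04
t 12.1 pos [0.488  0.2144 0.1397] yaw [-179.29   -1.32  -10.09] F [ 0.1  0.2 -0.3] T [0.09 0.06 0.02] op 0.0421
INC [-0.09, 0.73, 3.1] 0.04
```

Emit:
{"name": "arm_command", "arguments": {"increments": [[[-0.03, 0.6, 0.5], 0.04], [[-0.05, 0.71, 1.5], 0.04], [[-0.08, 0.73, 2.4], 0.04], [[-0.09, 0.73, 3.0], 0.04], [[-0.09, 0.73, 3.1], 0.04]]}}

```text
time: 12.6
ee_pos: [0.4833, 0.1975, 0.0602]
tcp_rot: [-179.4, -1.2, -10.3]
wrist_force: [0.5, -0.6, -1.3]
opening: 0.0421
```

```bash
python3 - <<'E'
from h import *
go(.4846,.1975,.0525,-10.3)
E
```

```text
t 12.6 pos [0.4833 0.1975 0.0602] yaw [-179.36   -1.19  -10.25] F [ 0.5 -0.6 -1.3] T [ 0.05  0.06 -0.04] op 0.0421
INC [0.05, -0.0, 0.31] 0.01
```

Emit:
{"name": "arm_command", "arguments": {"increments": [[[0.03, 0, 0.1], 0], [[0.04, 0, 0.18], 0], [[0.04, 0, 0.22], 0], [[0.04, 0, 0.22], 0]]}}

```text
time: 13.0
ee_pos: [0.4849, 0.1977, 0.0555]
tcp_rot: [-179.3, -1.3, -10.2]
wrist_force: [0.3, 1.9, 1.5]
opening: 0.0421
```

```bash
python3 - <<'E'
from h import *
go(.4846,.1975,.0525,-10.3)
c=snap('top','8'); im=c['frame'][:,:,::-1]
cv2.imwrite('pics/top8c.png',cv2.resize(im[200:270,270:370],None,fx=6,fy=6))
W=world(c)
k=(W[...,2]>.04)&(W[...,2]<.1)&(W[...,0]>.42)&(W[...,0]<.53)&(W[...,1]>.0)&(W[...,1]<.19)
T=W[k]
a=np.radians(-10.3);n=np.array([np.cos(a),np.sin(a)]);m=np.array([-np.sin(a),np.cos(a)])
X=T[:,:2]@n*1000;Y=T[:,:2]@m*1000;Z=T[:,2]*1000
for y in np.arange(116,230,8):
    q=(Y>=y)&(Y<y+8)&(Z>53)&(X<463.5)
    if q.sum()>2: print(y,q.sum(),X[q].min().round(1),X[q].max().round(1),np.median(Z[q]).round(1))
E
```

```text
t 13.0 pos [0.4849 0.1977 0.0555] yaw [-179.32   -1.25  -10.24] F [0.3 1.9 1.5] T [0.03 0.09 0.  ] op 0.0421
INC [-0.01, 0.01, 0.12] 0.01
124 15 418.6 463.4 67.2
132 18 427.9 459.3 70.4
140 21 446.7 463.4 69.1
148 20 445.5 463.5 70.2
156 25 443.7 463.4 69.8
164 23 442.5 460.8 69.8
172 26 441.2 463.4 71.0
180 26 439.9 460.5 72.4
188 26 438.7 460.3 70.9
196 30 437.5 460.6 71.7
204 30 436.2 460.2 71.9
212 34 434.5 460.8 72.1
220 34 433.2 460.4 72.6
228 36 432.0 460.6 72.7
```

View pics/top8c.png

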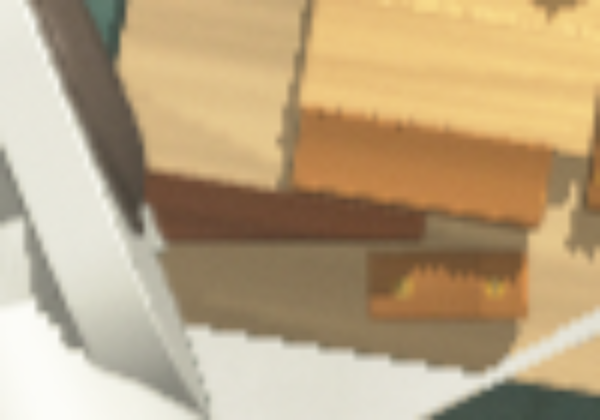

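Emit:
{"name": "arm_command", "arguments": {"increments": [[[0, 0, 0], 0], [[0, 0, 0], 0], [[0, 0, -0.2], 0], [[0, 0, -1.4], 0], [[0, -0.5, -2.8], 0]], "claw": -0.4}}

```text
time: 13.55
ee_pos: [0.4845, 0.2083, 0.1257]
tcp_rot: [-179.4, -1.1, -10.3]
wrist_force: [0.9, 0.7, -0.6]
opening: 0.0597
```

```bash
cat >> h.py <<'E'
_a=np.radians(-10.3);N=np.array([np.cos(_a),np.sin(_a)]);M=np.array([-np.sin(_a),np.cos(_a)])
def gf(X,Y,z,yaw=-10.3):
    w=(N*X+M*Y)/1000; print('F-frame TCP',(get_obs()['ee_pos'][:2]@np.c_[N,M]*1000).round(1)); go(w[0],w[1],z,yaw)
E
python3 - <<'E'
from h import *
c,W=wsnap('9')
k=(W[...,2]>.05)&(W[...,2]<.085)
T=W[k];X=T[:,:2]@N*1000;Y=T[:,:2]@M*1000;Z=T[:,2]*1000
for y in np.arange(180,330,8):
    q=(Y>=y)&(Y<y+8)&(X>410)&(X<475)
    if q.sum()>2: print(y,q.sum(),X[q].min().round(1),X[q].max().round(1),np.median(Z[q]).round(1))
q=(X>425)&(X<460); print('Ymax',np.sort(Y[q])[-5:])
gf(450,330,.12)
E
```

```text
180 408 442.8 475.0 69.5
188 335 441.4 475.0 70.2
196 292 439.9 464.0 70.3
204 316 438.5 463.7 70.4
212 348 437.1 463.5 70.4
220 376 435.8 464.0 70.4
228 407 434.5 463.7 70.4
236 441 433.2 464.0 70.4
244 480 431.9 463.9 70.4
252 507 430.7 463.7 70.4
260 582 421.0 464.0 70.4
268 722 421.1 463.8 70.4
276 738 421.3 463.5 70.4
284 773 421.0 464.0 70.5
292 802 421.1 463.7 70.5
300 1343 421.0 464.1 69.4
Ymax [307.15029453 307.15204183 307.17725553 307.19847564 307.54120063]
F-frame TCP [441.5 294.9]
t 13.6 pos [0.4871 0.2112 0.1328] yaw [-179.08   -1.56  -10.27] F [-2.  -0.3  4.9] T [0.05 0.13 0.01] op 0.0603
INC [0.33, -1.4, 0.54] 0.0
```

View pics/wrist_9.png

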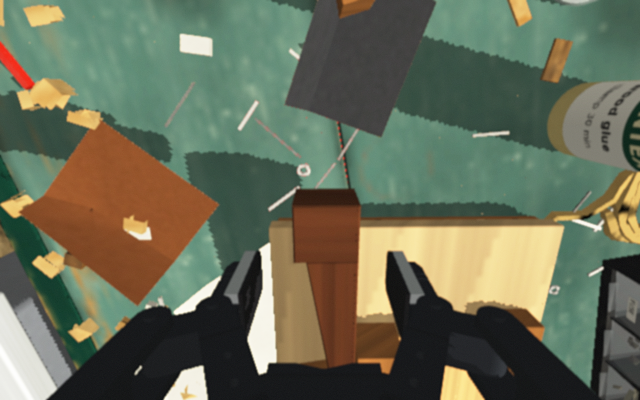

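Emit:
{"name": "arm_command", "arguments": {"increments": [[[0.15, -0.6, 0], 0], [[0.3, -1.2, 0], 0], [[0.33, -1.4, 0], 0], [[0.33, -1.4, 0], 0], [[0.33, -1.4, 0], 0]], "claw": 1, "force": 60}}

```text
time: 14.1
ee_pos: [0.501, 0.2438, 0.1327]
tcp_rot: [-179.1, -1.5, -10.3]
wrist_force: [0.2, -0.7, -0.1]
opening: 0.0001
```

```bash
python3 - <<'E'
from h import *
gf(450,330,.05)
E
```

```text
F-frame TCP [449.3 329.4]
t 14.1 pos [0.501  0.2438 0.1327] yaw [-179.14   -1.48  -10.26] F [ 0.2 -0.7 -0.1] T [-0.02 -0.01 -0.05] op 0.0001
INC [-0.06, 0.03, 3.31] 0.01
```

Emit:
{"name": "arm_command", "arguments": {"increments": [[[0, 0, 1], 0], [[-0.03, 0, 2.2], 0], [[-0.05, 0, 3], 0], [[-0.06, 0, 3.3], 0], [[-0.06, 0, 3.3], 0]]}}

```text
time: 14.6
ee_pos: [0.501, 0.2443, 0.0493]
tcp_rot: [-179.2, -1.4, -10.3]
wrist_force: [-0.6, -0.9, -0.4]
opening: -0.0001
```

```bash
python3 - <<'E'
from h import *
gf(450,300,.05)
snap('side','10'); im=cv2.imread('pics/side_10.png'); cv2.imwrite('pics/s10.png',cv2.resize(im[120:320,230:430],None,fx=3,fy=3))
E
```

```text
F-frame TCP [449.3 329.9]
t 14.6 pos [0.501  0.2443 0.0493] yaw [-179.22   -1.38  -10.27] F [-0.6 -0.9 -0.4] T [-0.01  0.    0.06] op -0.0001
INC [0.03, 1.2, -0.04] 0.0
```

View pics/s10.png

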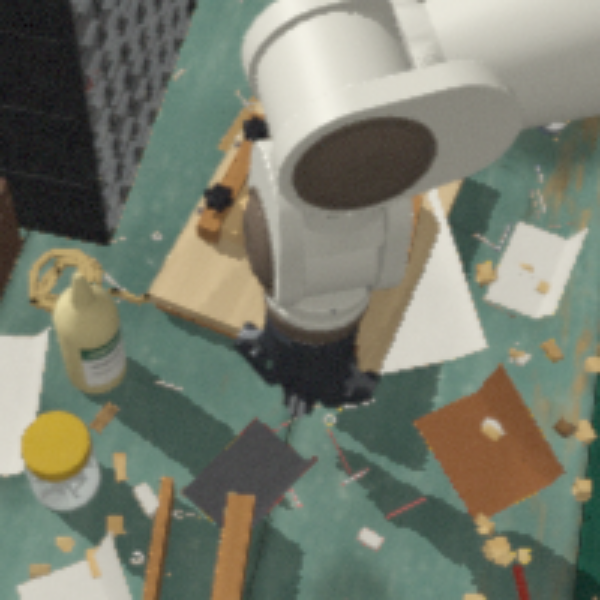

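Emit:
{"name": "arm_command", "arguments": {"increments": [[[0.01, 0.25, 0], 0], [[0.02, 0.5, 0], 0], [[0.02, 0.75, 0], 0], [[0.03, 1, 0], 0], [[0.03, 1.2, 0], 0]]}}

```text
time: 15.15
ee_pos: [0.4973, 0.2145, 0.0506]
tcp_rot: [-179.1, -1.5, -10.3]
wrist_force: [0.7, 0.9, 1.4]
opening: 0.0001
```

```bash
python3 - <<'E'
from h import *
gf(450,284,.049)
E
```

```text
F-frame TCP [450.9 299.9]
t 15.15 pos [0.4973 0.2145 0.0506] yaw [-179.12   -1.51  -10.28] F [0.7 0.9 1.4] T [ 0.28 -0.01  0.01] op 0.0001
INC [-0.04, 0.64, 0.05] 0.0
```

Emit:
{"name": "arm_command", "arguments": {"increments": [[[0, 0.12, 0.02], 0], [[-0.01, 0.25, 0.03], 0], [[-0.02, 0.37, 0.04], 0], [[-0.03, 0.45, 0.04], 0]]}}

```text
time: 15.55
ee_pos: [0.4945, 0.2034, 0.0494]
tcp_rot: [-179.1, -1.5, -10.3]
wrist_force: [0.4, 2.0, 1.4]
opening: -0.0003
```

```bash
python3 - <<'E'
from h import *
gf(450,284,.049)
c=snap('top','11'); im=c['frame'][:,:,::-1]
cv2.imwrite('pics/top11c.png',cv2.resize(im[170:270,270:370],None,fx=6,fy=6))
E
```

```text
F-frame TCP [450.2 288.6]
t 15.55 pos [0.4945 0.2034 0.0494] yaw [-179.11   -1.51  -10.28] F [0.4 2.  1.4] T [ 0.43 -0.06 -0.01] op -0.0003
INC [-0.01, 0.18, 0.01] 0.0
```

View pics/top11c.png

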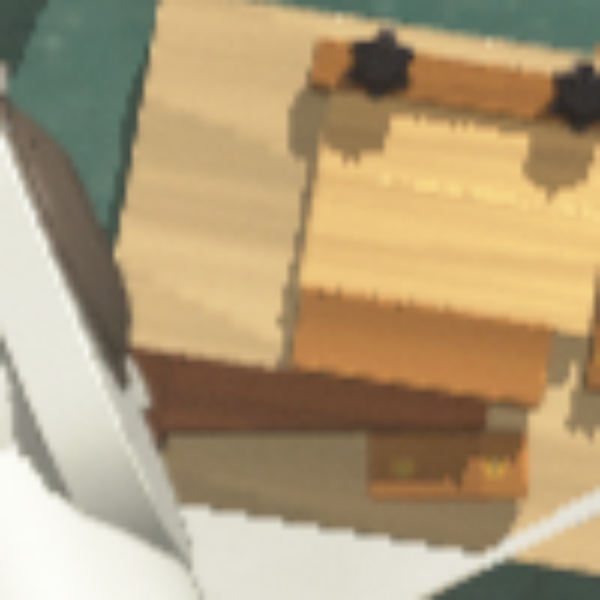

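Emit:
{"name": "arm_command", "arguments": {"increments": [[[0, 0.06, 0], 0], [[0, 0.12, 0], 0], [[0, 0.18, 0], 0], [[0, 0.23, 0], 0]]}}

```text
time: 16.0
ee_pos: [0.4944, 0.1991, 0.0499]
tcp_rot: [-178.9, -1.6, -10.2]
wrist_force: [4.6, 14.5, 1.5]
opening: -0.0001
```

```bash
python3 - <<'E'
from h import *
gf(450,284,.049)
E
```

```text
F-frame TCP [450.8 284.3]
t 16.0 pos [0.4944 0.1991 0.0499] yaw [-178.9    -1.59  -10.23] F [ 4.6 14.5  1.5] T [ 2.49 -0.94  0.11] op -0.0001
INC [-0.03, 0.01, 0.04] 0.01
```

Emit:
{"name": "arm_command", "arguments": {"increments": [[[0, 0.07, 0], 0], [[0, 0.09, 0], 0], [[0, 0.1, 0], 0], [[0, 0.1, 0], 0], [[0, 0.1, 0], 0]]}}

```text
time: 16.5
ee_pos: [0.4949, 0.1983, 0.0505]
tcp_rot: [-178.7, -1.7, -10.2]
wrist_force: [4.1, 11.2, 1.8]
opening: 0.0002
```

```bash
python3 - <<'E'
from h import *
gf(450,284,.049)
E
```

```text
F-frame TCP [451.5 283.6]
t 16.5 pos [0.4949 0.1983 0.0505] yaw [-178.69   -1.68  -10.17] F [ 4.1 11.2  1.8] T [ 2.02 -0.7   0.06] op 0.0002
INC [-0.06, -0.01, 0.06] 0.02
```

Emit:
{"name": "arm_command", "arguments": {"increments": [[[-0.02, 0.12, 0.02], 0], [[-0.02, 0.18, 0.02], 0], [[-0.02, 0.22, 0.02], 0], [[-0.02, 0.22, 0.02], 0], [[-0.02, 0.22, 0.02], 0]]}}

```text
time: 17.0
ee_pos: [0.4952, 0.1973, 0.0516]
tcp_rot: [-178.1, -1.8, -10.0]
wrist_force: [5.1, 25.9, 2.0]
opening: -0.0002
```

```bash
python3 - <<'E'
from h import *
gf(450,284,.049)
E
```

```text
F-frame TCP [452.  282.7]
t 17.0 pos [0.4952 0.1973 0.0516] yaw [-178.13   -1.83  -10.01] F [ 5.1 25.9  2. ] T [ 4.69 -0.78  0.12] op -0.0002
INC [-0.08, -0.05, 0.1] 0.05
```

```bash
python3 - <<'E'
from h import *
c=snap('top','12'); im=c['frame'][:,:,::-1]
cv2.imwrite('pics/top12c.png',cv2.resize(im[170:270,270:370],None,fx=6,fy=6))
W=world(c)
k=(W[...,2]>.06)&(W[...,2]<.08)&(W[...,0]>.42)&(W[...,0]<.56)&(W[...,1]>-.03)&(W[...,1]<.19)
T=W[k];X=T[:,:2]@N*1000;Y=T[:,:2]@M*1000;Z=T[:,2]*1000
for y in np.arange(70,230,8):
    q=(Y>=y)&(Y<y+8)
    if q.sum()>2: print(y,q.sum(),X[q].min().round(1),X[q].max().round(1),np.median(Z[q]).round(1))
c=snap('side','12'); cv2.imwrite('pics/s12.png',cv2.resize(c['frame'][100:300,230:430,::-1],None,fx=3,fy=3))
for i in range(2): gf(450,284,.049); snap('wrist','x')
E
```

```text
70 11 466.0 494.4 69.0
78 41 464.9 498.9 69.9
86 48 457.9 498.2 69.7
94 58 451.6 499.4 69.7
102 60 450.2 497.7 69.7
110 61 448.6 499.0 69.8
118 62 447.4 497.7 69.6
126 65 446.1 499.0 69.8
134 65 444.8 498.1 69.3
142 68 443.7 498.8 70.1
150 69 442.3 498.0 69.9
158 70 440.6 498.9 70.1
166 72 439.5 498.3 69.8
174 72 438.3 498.8 69.7
182 54 437.1 498.2 70.0
190 34 435.7 462.8 70.8
198 35 434.5 461.4 71.1
206 38 433.2 462.9 70.6
214 39 431.6 462.7 71.2
222 39 430.7 462.4 71.5
F-frame TCP [451.9 282.7]
t 17.1 pos [0.4952 0.1973 0.0516] yaw [-178.14   -1.83  -10.01] F [ 5.1 25.2  2.6] T [ 4.67 -0.88  0.18] op 0.0004
INC [-0.08, -0.05, 0.1] 0.05
F-frame TCP [451.9 282.7]
t 17.15 pos [0.4952 0.1973 0.0516] yaw [-178.14   -1.83  -10.01] F [ 3.9 25.2  1.4] T [ 4.64 -0.9   0.12] op -0.0
INC [-0.08, -0.05, 0.1] 0.05
```

View pics/top12c.png

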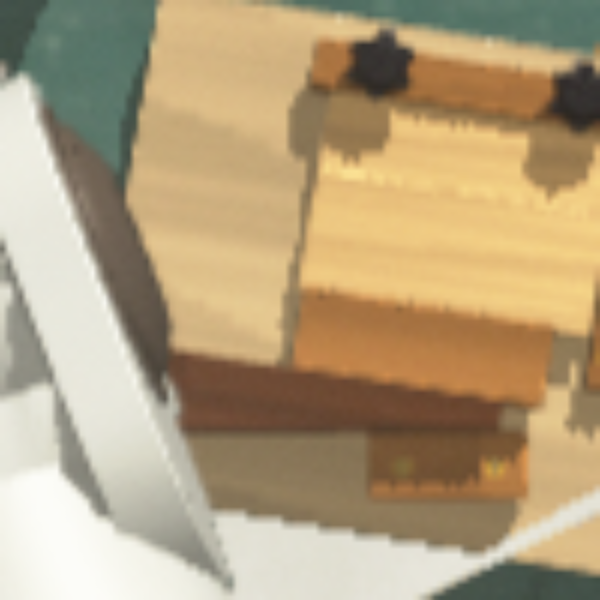

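View pics/wrist_x.png

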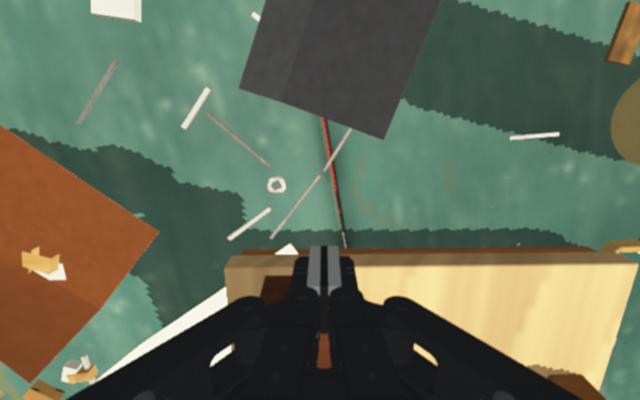

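```bash
python3 -c "
from h import *
job_done(); gf(450,284,.049)"
```

```text
the job is handed in; nothing more can be done
the job is handed in; nothing more can be done
```

The job is handed in at about 17 s. No verdict is reported, so the result below rests on my own last checks.

**What I did**
- I measured the fence face at cramp x of about 77 mm, which gives about 57 mm of room. The thick strip leaves about 21 mm of that for the wedge. The middle strip would have left about 34 mm, right at the point where the shoulder strikes the cheek.
- I stood the thick strip against the front board and pushed it home, which shut the joint.
- I set the wedge in the wide mouth with its tip towards the narrow end. I then let go and pushed its head in with closed fingers until it came up tight, where the measurements had predicted.

**Last checks**
- **Push:** the fingers bore on the head with about 25 N. It held steady over two readings with no movement, and I left the push on.
- **Tip:** it is about 22 mm past the cheek's middle.
- **Stack:** the joint shows shut in the top view, the strip lies flat on the board, and the wedge's straight face lines up with the strip. The tops of strip and wedge are at about 70 mm, which means both are down on the base.
- **Loose things:** no move went near the glue bottle, tape measure or screw jar. I did not measure their positions again at the end.

**Less certain**
- The tool had drifted about 2° off vertical by the end, though the wedge itself read level.
- I could not measure the forces inside the stack directly; I judged them only from the wrist force.

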